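# Hold the lens flap at its balance point with the spatula

## Robot

A 6-joint arm with a two-finger parallel gripper is mounted at the origin on the work surface. World frame = base frame: x ahead of the robot, y to its left, z up, the work surface at z = 0. Lengths are in m, angles in rad, forces in N, time in s.
With the tool pointing down it reaches from about 0.3 to 0.875 m from the base axis. Payload 6.4 kg.
Tool frame: the origin (TCP) lies between the finger pads; the fingertips stand ctrl.tip_extent ahead of it and the grasp point (between the pads) is the TCP (ctrl.tip_extent is the distance from the TCP to the fingertips, in m); z points along the fingers, y is the line along which they close (so a half turn about z gives the same grasp; the last joint's range is limited). The gripper opens to 85 mm and grips with 20 to 120 N. Pads are 22 mm wide; open, the fingers measure 114 mm over their backs; the gripper's body (76 mm by 85 mm) begins 54 mm behind the grasp point. The pads swing forward as they close: fully open they stand 13 mm farther back than shut.
Start: joints at [-1.423, 0.181, 1.607, -0, 1.354, -0.206], TCP at [0.199, -0.539, 0.25] pointing down, gripper open.
Joint ranges: [-2.99, 2.99], [-0.89, 2.07], [0.3, 2.58], [-1.14, 4.28], [0, 2.63], [-3.12, 3.12]. Speed limits (rad/s): [2.57, 2.57, 3.01, 3.14, 3.14, 3.14].

## Interface

Orientations are given as a unit quaternion [w, x, y, z].
In Python, from bench import ctrl gives the robot as it stands.
- The arm moves only by the tool send_rows, never from a script. Its arguments are lists of equal length, an entry for each row: "dr": the turn, a rotation vector about the tool's x, y, z in units of 6 degrees (1.0 is 6 degrees), a list of three; "xyz": the shift along the tool's x, y, z in cm, a list of three; "jaw": the opening in per cent of the stroke, from 0 (shut) to 100 (fully open). In form: {"dr": [[wx, wy, wz], ...], "xyz": [[dx, dy, dz], ...], "jaw": [jaw, ...]}. A call has exactly 8 rows; each row is the pose to reach, as a shift and turn from the pose commanded when the call began, along the tool's axes at that moment; what a row does not reach only later rows make up. A row lasts 1/8 s, in which the tool goes at most 62.5 mm and 10.7 degrees, less where a joint would pass 70% of its speed; a pose out of reach is approached as far as the arm can. A call with a gripper value outside its range is refused whole. The fingers move at their own pace and stop on an object; the grip force is fixed at half the most. Time passes only in rows, so rows that repeat a pose let the fingers close, or fill a call up. It gives the time, the measured TCP pose, the force, the opening and the grip force at its end, in the units of the state.
- ctrl.get_obs(): the state, without advancing time (a new reading comes with each control period).
- ctrl.camera(name): name is "scene" or "top" or "wrist"; returns the picture (400x640x3 uint8, red, green, blue); there is no depth.
- ctrl.calibration(name): a dict with "camera_matrix" (3x3 intrinsics, pixels), "D" ([k1, k2, p1, p2, k3] as OpenCV has them; the pictures are not rectified), "world_from_camera" (4x4, takes a point from camera to world coordinates). Camera axes: x right, y up, looking along -z (the intrinsics and any distortion apply to the point x, -y, -z); pixel columns grow to the right and rows downward; lengths in m; the calibration is good to about 2 mm. A picture is of the moment at which its call begins: read the wrist's pose just before it. calibration takes no time and is no camera call; for the wrist camera it gives the pose at the moment of the call.
- ctrl.hand_in(): hands the job in; it is judged then, once.
The state is a dict: "time_s": time; "q": joint angles; "dq": joint speeds; "joint_efforts": joint torques, N m; "eef_pos": TCP position; "eef_rot": TCP orientation; "wrist_force": force on the tool from outside, world axes, zero at the start; "torque": the same for the moment, N m; "opening": opening from 0.0 (shut) to 1.0 (fully open); "grasp_force": force on a finger pad.
Only numpy, scipy, OpenCV 4.12 (cv2) and the standard library are available. Lean on these libraries where they do the work, as an engineer would, in place of code of your own. Each camera call takes 0.05 s, during which the arm holds its last target. There are 200 camera calls.

## Task

Pick up the spatula by its upright handle, slide its blade under the free edge of the hinged lens flap and swing the flap up to its balance point, keeping the robot itself off the flap, so that a colleague can clean the lamp window underneath. Do not let the flap tip over to the far side: finish while still holding the spatula, with the flap at rest on the blade, leaning lightly on it just short of tipping. Leave everything else on the bench where it stands.

Things in the scene. Friction and masses are not known exactly. Their poses are not given: they have to be found in the camera images.
- spatula: Loose lifting spatula, 0.16 kg, standing on its blade: flat steel blade 115 x 50 x 3 mm with an upright black handle, 30 mm (x) by 16 mm (y), its top 105 mm above the blade's underside. Origin: on the blade's underside below the handle's middle. x points along the blade to its front edge, 90 mm ahead of the handle's middle (the blade reaches 25 mm behind it); z is up along the handle.
- blade_tip (a point): Middle of the blade's front edge, on the blade's upper face: at (90, 0, 3) mm in the spatula's frame, same axes.
- stand: Fixed white lamp base, 200 x 180 x 12 mm, carrying the lens flap between two cheeks 76 mm high at the back. Origin: centre of its underside, on the bench. x points from the flap's free edge towards the hinge, roughly away from the robot; y is along the hinge. A lamp window (black ring 48 mm across, its top at z = 24 mm) sits on it at x = 30 mm, y = 0, under the flap.
- flap_edge (a point): Middle of the flap's free edge, on its underside; moves with the flap. The flap is a dark anodised plate 130 mm long (hinge axis to free edge), 140 mm wide, 6 mm thick, hinge axis at mid thickness. Lying flat, this point is at (-60, 0, 57) mm in the stand's frame. x points from the free edge to the hinge along the plate, z out of its upper side.
- flap (a joint): Angle of the flap: 0 flat on its rests, growing as the free edge swings up and over (pi/2 = plate vertical, stop 2.2). 0.3 to 0.46 kg, nearly free hinge (damping 0.03 N m s/rad, friction 0.004 N m). Because of the barrel it balances at 1.26 rad (72 deg), before the plate is vertical. Below that it falls back to flat, so it leans on a blade under it; beyond, it falls away over the far side.
- slide_box: Bystander: grey slide box with white lid, 95 x 87 x 36 mm, origin under its centre.
- lens_cleaner: Bystander: small white bottle, 40 mm diameter, 100 mm high, beside the stand; origin under its centre.
- petri_dish: Bystander: flat clear round dish, 92 mm diameter, 17 mm high, beside the stand; origin under its centre.
- beaker: Bystander: glass beaker, 70 mm diameter, 85 mm high, origin under its centre.
- specimen_jar: Bystander: amber glass jar with black cap, 60 mm diameter, 75 mm high, origin under its centre.
- tip_rack: Bystander: white pipette-tip rack with clear lid, 120 x 60 x 62 mm, origin under its centre.
- hinge (a point): Middle of the flap's hinge axis, at (70, 0, 60) mm in the stand's frame, axes as the stand; the hinge runs along y. The cheeks stand at y = 74 to 84 mm either side.
- gap (a point): Middle of the opening under the flap's free edge where the blade goes in along the stand's x: at (-60, 0, 34.5) mm in the stand's frame. The opening is 108 mm wide (between two 12 mm square rest posts at x = -45, y = +-60 mm) and 45 mm high, from the base at z = 12 to the flat flap's underside at z = 57 mm.
- barrel_top (a point): Centre of the top of the heavy bare-metal lens barrel (56 mm diameter, 55 mm high) standing on the flap's upper face, its axis 68 mm from the hinge; moves with the flap. The centre of mass of flap and barrel lies 67 mm from the hinge along the plate and 22 mm above mid-plate.
Things that resemble listed ones, but are neither listed nor needed, are in the scene too. Leave any pink or yellow look-alike of the spatula alone.

How it is judged:
On the way, in this order (a step that is already met when the one before it is completed fails the run):
1. the spatula is picked up in the fingers while the flap still lies flat (height (world z) of spatula above 0.012 m and contact force between the fingers and spatula above 1 N and value of joint flap below 0.05 rad), for 0.1 s.
2. the flap is being lifted by the blade under it (value of joint flap between 0.2 and 1 rad and contact force between spatula and flap above 0.2 N and contact force between the fingers and spatula above 1 N and x of blade_tip in the frame of flap_edge above 0.005 m and z of blade_tip in the frame of flap_edge below 0.004 m), for 0.1 s.
At the end, for the whole second after the job is handed in: The flap is at rest between 1.06 and 1.29 rad (balance 1.26), leaning on the spatula's blade with more than 0.03 N; the spatula is in the fingers, blade tip under the flap and over 80 mm above the bench; no part of the robot touches the flap (value of joint flap between 1.06 and 1.29 rad and velocity of joint flap between -0.05 and 0.05 rad/s and contact force between spatula and flap above 0.03 N and contact force between the fingers and spatula above 1 N and contact force between each of the arm, the fingers and flap below 0.2 N and height (world z) of blade_tip above 0.08 m and x of blade_tip in the frame of flap_edge above 0.005 m and z of blade_tip in the frame of flap_edge below 0.004 m); the arm keeps its last pose, push and grip.
It fails at once if the flap tips past its balance point (beyond 1.4 rad) (value of joint flap above 1.4 rad).
It fails at once if the robot itself touches the flap (contact force between any of the arm, the fingers and flap above 0.5 N).
It fails at once if a bystander is moved more than 30 mm (distance of any of slide_box, lens_cleaner, petri_dish, beaker, specimen_jar, tip_rack from where it was at the start of the episode above 0.03 m).
It also fails if it takes over 51 s, if anything falls off the work surface, if the arm or the gripper's body presses on something with over 40 N, if the wrist force passes 120 N, or if a joint passes its speed limit or range.

## Working session

There is one attempt and no reset: what is moved stays moved. The work goes in short steps, Python scripts to look and compute and a tool call to move; the robot and the scene stay as the last step left them, time stands still between calls to the robot, and variables do not carry over. Pictures are saved under pics/ and viewed, at most 10 in all, crops included, and the job is handed in when it is done.

Besides the shell and the picture viewer there is one more tool, called after "Request:" in YAML: its name, and indented under it one key for each argument. send_rows: Moves the arm, as the interface text tells. Its arguments: {"type":"object","properties":{"dr":{"type":"array","items":{"type":"array","items":{"type":"number"}}},"xyz":{"type":"array","items":{"type":"array","items":{"type":"number"}}},"jaw":{"type":"array","items":{"type":"number"}}},"required":["dr","xyz","jaw"]}

```bash
mkdir -p pics; ls
cat > h.py <<'E'
import numpy as np, cv2
from scipy.spatial.transform import Rotation as R
from bench import ctrl
def snap(n,f):
    c=ctrl.calibration(n); im=ctrl.camera(n); cv2.imwrite(f'pics/{f}.png',im[:,:,::-1]); np.savez(f'pics/{f}.npz',**{k:np.array(v) for k,v in c.items()}); return im
def ray(f,px):
    c=np.load(f'pics/{f}.npz'); K=c['camera_matrix'];T=c['world_from_camera']
    p=cv2.undistortPoints(np.array([[px]],float),K,c['D'])[0,0]
    return T[:3,3],T[:3,:3]@np.array([p[0],-p[1],-1])
def atz(f,px,z):
    o,d=ray(f,px); return (o+d*(z-o[2])/d[2]).round(4)
def proj(f,P):
    c=np.load(f'pics/{f}.npz'); T=np.linalg.inv(c['world_from_camera'])
    q=(np.atleast_2d(P)@T[:3,:3].T+T[:3,3])*[1,-1,-1]
    return cv2.projectPoints(q,np.zeros(3),np.zeros(3),c['camera_matrix'],c['D'])[0][:,0]
def crop(f,x0,y0,x1,y1,s,name):
    im=cv2.imread(f'pics/{f}.png')[y0:y1,x0:x1]; cv2.imwrite(f'pics/{name}.png',cv2.resize(im,None,fx=s,fy=s,interpolation=cv2.INTER_CUBIC))
E
python3 - <<'E'
from h import *
a=snap('top','top0'); b=snap('scene','sc0')
cv2.imwrite('pics/both.png',cv2.resize(np.vstack([a,b])[:,:,::-1],(480,600)))
o=ctrl.get_obs(); print(o['time_s'],o['eef_pos'],o['eef_rot'],ctrl.tip_extent)
for n in('top','scene'): print(ctrl.calibration(n)['world_from_camera'].round(2) if hasattr(ctrl.calibration(n)['world_from_camera'],'round') else ctrl.calibration(n)['world_from_camera'])
E
```

```text
pics
0.1 [ 0.19916619 -0.53890428  0.24947074] [-8.10911103e-04  9.84395906e-01  1.75966023e-01  4.22059189e-05] 0.019
[[ 0.02  1.   -0.07  0.45]
 [-1.    0.02 -0.   -0.03]
 [-0.    0.07  1.    1.32]
 [ 0.    0.    0.    1.  ]]
[[-0.84 -0.32  0.44  1.11]
 [ 0.54 -0.5   0.68  0.84]
 [ 0.    0.81  0.59  0.85]
 [ 0.    0.    0.    1.  ]]
```

View pics/top0.png

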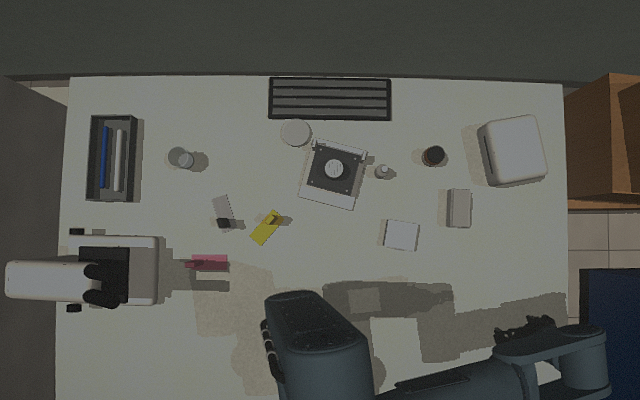

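View pics/sc0.png

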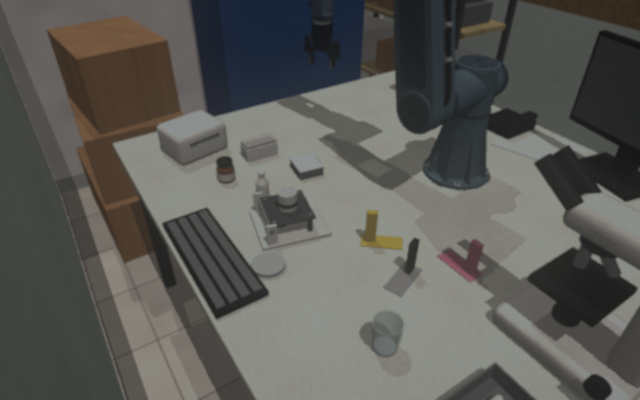

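In the top view there are three spatula-like things: a black handle with a grey steel blade (224,213), a yellow one (267,228) and a pink one (210,262). I choose the black-handled one. The stand is at about (335,172). I'll check with one close crop.

Run:
```python
from h import *
crop('top0',200,120,400,260,4,'c1')
```

```text
(no output)
```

View pics/c1.png

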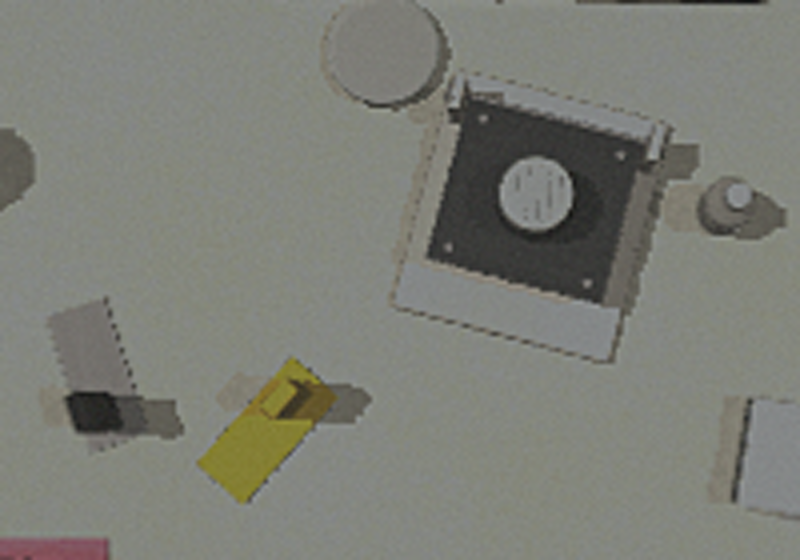

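The crop confirms it. The steel blade's front corners are at crop (47,320) and (107,298), with the rear near (97,453) and the handle top near (95,412). The stand's front corners are at (391,305) and (612,362), and the flap's free-edge corners at (428,258) and (606,304).

Run:
```python
from h import *
p=lambda x,y:(200+x/4-.375,120+y/4-.375)
A=lambda x,y,z:atz('top0',p(x,y),z)
f1,f2,r=A(47,320,.003),A(107,298,.003),A(97,453,.003)
print('blade',f1,f2,r, 'front mid',(f1+f2)/2)
print('handletop corners',[A(*q,.105) for q in((67,392),(112,392),(120,425),(74,432))])
b1,b2=A(391,305,.012),A(612,362,.012); print('base',b1,b2,np.linalg.norm(b1-b2), np.degrees(np.arctan2(*(b1-b2)[[0,1]]*[-1,1])))
e=[A(428,258,.063),A(606,304,.063)];print('edge',e,np.linalg.norm(e[0]-e[1]),(e[0]+e[1])/2)
print('barrel',A(537,193,.118))
```

```text
blade [0.5292 0.3223 0.003 ] [0.5479 0.2739 0.003 ] [0.4229 0.278  0.003 ] front mid [0.53855 0.2981  0.003  ]
handletop corners [array([0.4699, 0.2783, 0.105 ]), array([0.4706, 0.2444, 0.105 ]), array([0.4463, 0.2377, 0.105 ]), array([0.4404, 0.272 , 0.105 ])]
base [0.5455 0.0433 0.012 ] [ 0.503  -0.1337  0.012 ] 0.1820309039696282 -13.50185462473759
edge [array([0.5787, 0.0128, 0.063 ]), array([ 0.5456, -0.1245,  0.063 ])] 0.1412334946108748 [ 0.56215 -0.05585  0.063  ]
barrel [ 0.6228 -0.0685  0.118 ]
```

```bash
cat >> h.py <<'E'
def to(P,yaw=None,pitch=0):
    """print shift (cm) and turn (6deg units) in tool axes to reach P with tool x at yaw, tilted by pitch (deg, + raises tool x)"""
    o=ctrl.get_obs(); w,x,y,z=o['eef_rot']; r=R.from_quat([x,y,z,w])
    print('t',o['time_s'],'pos',np.round(o['eef_pos'],4),'F',np.round(o['wrist_force'],2),'open',o['opening'],'g',o['grasp_force'])
    print('xyz',(r.inv().apply(np.array(P)-o['eef_pos'])*100).round(2))
    if yaw is not None:
        t=R.from_euler('ZY',[yaw,-pitch],degrees=True)*R.from_euler('x',180,degrees=True)
        print('dr',((r.inv()*t).as_rotvec(degrees=True)/6).round(3))
E
python3 -c "
from h import *
to([.456,.262,.22],22)"
```

```text
t 0.1 pos [ 0.1992 -0.5389  0.2495] F [ 0.26 -0.14  0.03] open 0.9978219203204964 g 0.0
xyz [ 51.84 -66.23   3.07]
dr [-0.015 -0.004 -0.288]
```

Request:
send_rows:
  dr:
    - [0, 0, 0]
    - [0, 0, 0]
    - [0, 0, 0]
    - [0, 0, -0.1]
    - [0, 0, -0.1]
    - [0, 0, -0.2]
    - [0, 0, -0.3]
    - [0, 0, -0.3]
  xyz:
    - [3.2, -4.1, 0]
    - [6.5, -8.3, 0]
    - [9.7, -12.4, 0]
    - [13, -16.5, 0]
    - [16.2, -20.7, 0]
    - [19.4, -24.8, 0]
    - [22.7, -29, 0]
    - [25.9, -33.1, 0]
  jaw: [100, 100, 100, 100, 100, 100, 100, 100]

```text
time_s: 1.1
eef_pos: [0.3276, -0.1375, 0.2502]
eef_rot: [0.0, 0.982, 0.191, 0.0]
wrist_force: [0.2, 0.3, -0.4]
opening: 1.003
grasp_force: 0.0
```

```bash
python3 -c "
from h import *
to([.456,.262,.22],22)"
```

```text
t 1.1 pos [ 0.3276 -0.1375  0.2502] F [ 0.22  0.33 -0.41] open 1.0032287732207787 g 0.0
xyz [ 26.89 -32.21   3.02]
dr [ 0.002 -0.003  0.007]
```

Request:
send_rows:
  dr:
    - [0, 0, 0]
    - [0, 0, 0]
    - [0, 0, 0]
    - [0, 0, 0]
    - [0, 0, 0]
    - [0, 0, 0]
    - [0, 0, 0]
    - [0, 0, 0]
  xyz:
    - [3.8, -4.6, 0.4]
    - [7.7, -9.2, 0.9]
    - [11.5, -13.8, 1.3]
    - [15.4, -18.4, 1.7]
    - [19.2, -23, 2.1]
    - [23, -27.6, 2.6]
    - [26.9, -32.2, 3.0]
    - [26.9, -32.2, 3.0]
  jaw: [80, 80, 80, 80, 80, 80, 80, 80]

```text
time_s: 2.1
eef_pos: [0.4554, 0.2635, 0.2188]
eef_rot: [-0.0, 0.981, 0.194, -0.001]
wrist_force: [0.1, -1.0, 0.4]
opening: 0.8
grasp_force: 0.0
```

```bash
python3 -c "
from h import *
to([.456,.262,.22],22)
snap('wrist','w1'); print(np.load('pics/w1.npz')['world_from_camera'].round(3))"
```

```text
t 2.1 pos [0.4554 0.2635 0.2188] F [ 0.12 -1.05  0.36] open 0.8003324593333475 g 0.0
xyz [-0.    0.16 -0.12]
dr [-0.008  0.02   0.057]
[[ 0.381  0.889  0.254  0.52 ]
 [-0.925  0.366  0.104  0.29 ]
 [-0.001 -0.275  0.962  0.342]
 [ 0.     0.     0.     1.   ]]
```

View pics/w1.png

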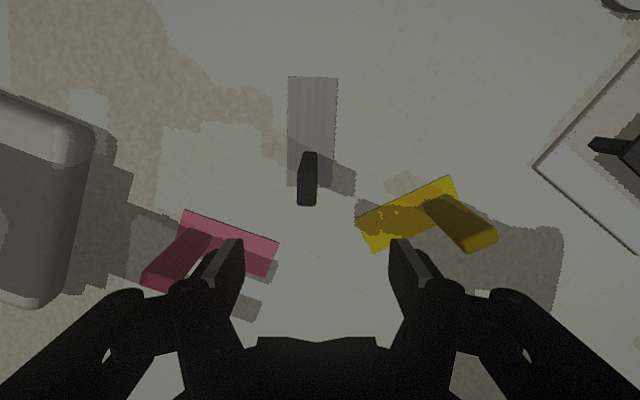

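The wrist picture shows the blade's front corners at (288,76) and (338,79), its rear-left corner at (287,187), and the rear edge of the handle top at (297–317,205). The pink and yellow spatulas stand off to either side.

```bash
python3 -c "
from h import *
a,b,c=[atz('w1',p,.003) for p in((288,76),(338,79),(287,187))]
print(a,b,c,np.linalg.norm(a-b),np.linalg.norm(a-c))
v=a-c; yaw=np.degrees(np.arctan2(v[1],v[0])); v2=a-b; yaw2=np.degrees(np.arctan2(-v2[0],v2[1])); print(yaw,yaw2)
m=(a+b)/2; y=np.radians((yaw+yaw2)/2); print('handle',m-.09*np.array([np.cos(y),np.sin(y),0]))
print('top rear',atz('w1',(297,205),.105),atz('w1',(317,205),.105))
print('pink top',atz('w1',(155,280),.1),atz('w1',(182,210),.003),atz('w1',(480,240),.1))
"
```

```text
[0.5334 0.3263 0.003 ] [0.5501 0.2783 0.003 ] [0.4246 0.2857 0.003 ] 0.050822140844321 0.11612837723829607
20.463651379875287 19.183637613673447
handle [0.45708332 0.27177864 0.003     ]
top rear [0.4425 0.2743 0.105 ] [0.4485 0.2597 0.105 ]
pink top [0.33   0.3631 0.1   ] [0.3538 0.3865 0.003 ] [0.4705 0.1214 0.1   ]
```

```bash
python3 -c "
from h import *
to([.458,.272,.078],20)"
```

```text
t 2.15 pos [0.4551 0.2617 0.219 ] F [-1.14  0.54  0.52] open 0.7992455741696436 g 0.0
xyz [ 0.7  -0.84 14.1 ]
dr [-0.001  0.025  0.377]
```

Request:
send_rows:
  dr:
    - [0, 0, 0.2]
    - [0, 0, 0.4]
    - [0, 0, 0.4]
    - [0, 0, 0.4]
    - [0, 0, 0.4]
    - [0, 0, 0.4]
    - [0, 0, 0.4]
    - [0, 0, 0.4]
  xyz:
    - [0.3, -0.4, 1]
    - [0.7, -0.8, 3]
    - [0.7, -0.8, 6]
    - [0.7, -0.8, 9]
    - [0.7, -0.8, 12]
    - [0.7, -0.8, 14]
    - [0.7, -0.8, 14.1]
    - [0.7, -0.8, 14.1]
  jaw: [80, 80, 80, 80, 80, 80, 80, 80]

```text
time_s: 3.15
eef_pos: [0.4598, 0.2698, 0.0801]
eef_rot: [-0.0, 0.985, 0.17, 0.001]
wrist_force: [0.3, 0.6, 1.0]
opening: 0.796
grasp_force: 0.0
```

Request:
send_rows:
  dr:
    - [0, 0, 0]
    - [0, 0, 0]
    - [0, 0, 0]
    - [0, 0, 0]
    - [0, 0, 0]
    - [0, 0, 0]
    - [0, 0, 0]
    - [0, 0, 0]
  xyz:
    - [0, 0, 0]
    - [0, 0, 0]
    - [0, 0, 0]
    - [0, 0, 0]
    - [0, 0, 0]
    - [0, 0, 0]
    - [0, 0, 0]
    - [0, 0, 0]
  jaw: [0, 0, 0, 0, 0, 0, 0, 0]

```text
time_s: 4.15
eef_pos: [0.4593, 0.2704, 0.0792]
eef_rot: [0.0, 0.985, 0.171, -0.0]
wrist_force: [-0.3, 0.4, -1.0]
opening: 0.181
grasp_force: 59.8
```

Request:
send_rows:
  dr:
    - [0, 0, 0]
    - [0, 0, 0]
    - [0, 0, 0]
    - [0, 0, 0]
    - [0, 0, 0]
    - [0, 0, 0]
    - [0, 0, 0]
    - [0, 0, 0]
  xyz:
    - [0, 0, -1]
    - [0, 0, -3]
    - [0, 0, -5]
    - [0, 0, -7]
    - [0, 0, -9]
    - [0, 0, -11]
    - [0, 0, -13]
    - [0, 0, -14]
  jaw: [0, 0, 0, 0, 0, 0, 0, 0]

```text
time_s: 5.15
eef_pos: [0.4599, 0.2705, 0.221]
eef_rot: [-0.0, 0.985, 0.171, 0.001]
wrist_force: [-0.0, 0.2, -1.6]
opening: 0.179
grasp_force: 59.7
```

```bash
python3 -c "
from h import *
to([.436,-.0246,.219],-13.5)"
```

```text
t 5.15 pos [0.4599 0.2705 0.221 ] F [-0.    0.18 -1.6 ] open 0.17893777317067477 g 59.67276692390442
xyz [-12.18  26.99   0.18]
dr [-5.000e-03 -2.200e-02  5.528e+00]
```

Request:
send_rows:
  dr:
    - [0, 0, 0.5]
    - [0, 0, 1.2]
    - [0, 0, 2]
    - [0, 0, 2.9]
    - [0, 0, 3.8]
    - [0, 0, 4.7]
    - [0, 0, 5.5]
    - [0, 0, 5.5]
  xyz:
    - [-1.5, 3, 0]
    - [-3, 7, 0]
    - [-5, 11, 0]
    - [-7, 15.5, 0]
    - [-9, 20, 0]
    - [-11, 24, 0]
    - [-12.2, 27, 0]
    - [-12.2, 27, 0]
  jaw: [0, 0, 0, 0, 0, 0, 0, 0]

```text
time_s: 6.15
eef_pos: [0.4351, -0.0268, 0.2194]
eef_rot: [0.0, 0.993, -0.118, 0.0]
wrist_force: [0.5, 1.2, -1.0]
opening: 0.177
grasp_force: 59.6
```

```bash
python3 -c "
from h import *
to([.436,-.0246,.114],-13.5)
snap('wrist','w2')"
```

```text
t 6.15 pos [ 0.4351 -0.0268  0.2194] F [ 0.53  1.19 -1.01] open 0.17671412630945607 g 59.585691690444946
xyz [ 0.03 -0.24 10.54]
dr [ 0.004 -0.001 -0.009]
```

View pics/w2.png

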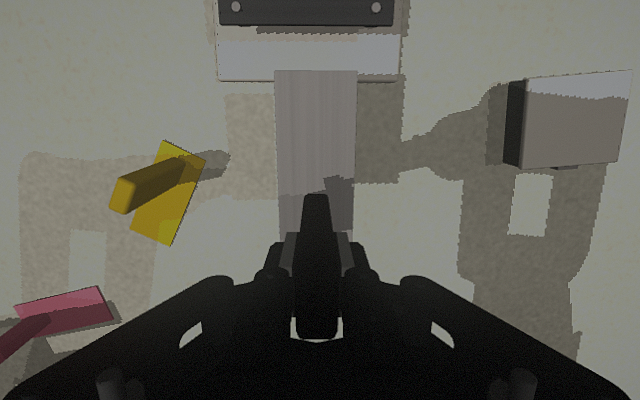

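The blade is level in the grip, with its front edge at (275,71)–(357,71). The base's front edge runs (217,81)–(399,81) and the flap's free edge (219,25)–(393,25), all nearly parallel.

```bash
python3 -c "
from h import *
P=np.array([.4351,-.0268,.2194]); ys=np.radians(-13.5); M=np.array([[np.cos(ys),-np.sin(ys),0],[np.sin(ys),np.cos(ys),0],[0,0,1]])
loc=lambda p:((p-P)@M).round(4)
for n,p,z in(('bl',(275,71),.143),('br',(357,71),.143),('baseL',(217,81),.012),('baseR',(399,81),.012),('eL',(219,25),.06),('eR',(393,25),.06)):
  w=atz('w2',p,z); print(n,w,loc(w))
"
```

```text
bl [ 0.5267 -0.0239  0.143 ] [ 0.0884  0.0242 -0.0764]
br [ 0.5153 -0.0712  0.143 ] [ 0.0883 -0.0245 -0.0764]
baseL [0.547  0.0473 0.012 ] [ 0.0915  0.0982 -0.2074]
baseR [ 0.5048 -0.1282  0.012 ] [ 0.0914 -0.0823 -0.2074]
eL [0.5812 0.019  0.06  ] [ 0.1314  0.0786 -0.1594]
eR [ 0.5481 -0.1183  0.06  ] [ 0.1312 -0.0626 -0.1594]
```

Request:
send_rows:
  dr:
    - [0, 0, 0]
    - [0, 0, 0]
    - [0, 0, 0]
    - [0, 0, 0]
    - [0, 0, 0]
    - [0, 0, 0]
    - [0, 0, 0]
    - [0, 0, 0]
  xyz:
    - [0, -0.3, 1]
    - [0, -0.5, 3]
    - [0, -0.5, 5]
    - [0, -0.5, 7]
    - [0, -0.5, 9]
    - [0, -0.5, 10.2]
    - [0, -0.5, 10.7]
    - [0, -0.5, 10.7]
  jaw: [0, 0, 0, 0, 0, 0, 0, 0]

```text
time_s: 7.2
eef_pos: [0.4365, -0.0198, 0.1123]
eef_rot: [-0.0, 0.993, -0.116, -0.0]
wrist_force: [-0.4, -0.5, -1.9]
opening: 0.181
grasp_force: 59.7
```

Request:
send_rows:
  dr:
    - [0, 0, 0]
    - [0, 0, 0]
    - [0, 0, 0]
    - [0, 0, 0]
    - [0, 0, 0]
    - [0, 0, 0]
    - [0, 0, 0]
    - [0, 0, 0]
  xyz:
    - [0.7, 0, 0]
    - [1.8, 0, 0]
    - [3, 0, 0]
    - [4.2, 0, 0]
    - [5.4, 0, 0]
    - [6.6, 0, 0]
    - [7.7, 0, 0]
    - [8, 0, 0]
  jaw: [0, 0, 0, 0, 0, 0, 0, 0]

```text
time_s: 8.2
eef_pos: [0.5151, -0.0387, 0.1123]
eef_rot: [0.0, 0.993, -0.116, 0.0]
wrist_force: [0.1, 0.3, -1.1]
opening: 0.178
grasp_force: 59.7
```

```bash
python3 -c "
from h import *
to([.436,-.0246,.114],-13.5)
snap('wrist','w3');a=cv2.imread('pics/w3.png'); snap('scene','s3'); crop('s3',230,150,400,270,4,'s3c')
b=cv2.imread('pics/s3c.png'); b=cv2.resize(b,(640,452)); cv2.imwrite('pics/c3.png',cv2.resize(np.hstack([a,b[:400]]),(800,250))); cv2.imwrite('pics/c3b.png',np.vstack([cv2.resize(a,(480,300)),cv2.resize(b,(480,300))]))"
```

```text
t 8.2 pos [ 0.5151 -0.0387  0.1123] F [ 0.05  0.26 -1.05] open 0.1782092900817198 g 59.67089653015137
xyz [-8.02  0.45 -0.17]
dr [-0.    -0.002  0.028]
```

View pics/c3b.png

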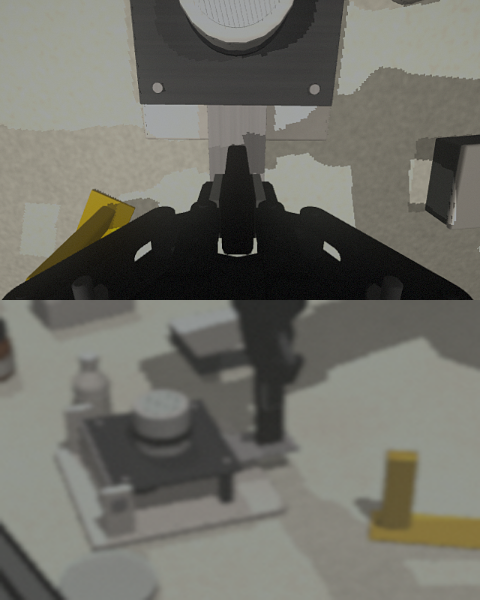

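The blade is under the flap and roughly centred. In full wrist pixels, the flap edge runs from about (176,139) to (441,141).

```bash
python3 -c "
from h import *
P=np.array([.5151,-.0387,.1123]); ys=np.radians(-13.4); M=np.array([[np.cos(ys),-np.sin(ys),0],[np.sin(ys),np.cos(ys),0],[0,0,1]])
for p in((176,139),(441,141)):
  for z in (.063,.057): w=atz('w3',p,z); print(w,((w-P)@M).round(4))
"
```

```text
[0.5823 0.0235 0.063 ] [ 0.051   0.0761 -0.0493]
[0.5823 0.0262 0.057 ] [ 0.0503  0.0787 -0.0553]
[ 0.5481 -0.1166  0.063 ] [ 0.0502 -0.0681 -0.0493]
[ 0.5469 -0.1188  0.057 ] [ 0.0495 -0.0705 -0.0553]
```

Request:
send_rows:
  dr:
    - [0, 0, 0]
    - [0, 0, 0]
    - [0, 0, 0]
    - [0, 0, 0]
    - [0, 0, 0]
    - [0, 0, 0]
    - [0, 0, 0]
    - [0, 0, 0]
  xyz:
    - [0, 0, -0.5]
    - [0, 0, -1.2]
    - [0, 0, -1.8]
    - [0, 0, -2.2]
    - [0, 0, -2.8]
    - [0.1, 0, -3.5]
    - [0.2, 0, -4.2]
    - [0.3, 0, -4.8]
  jaw: [0, 0, 0, 0, 0, 0, 0, 0]

```text
time_s: 9.3
eef_pos: [0.517, -0.0392, 0.1606]
eef_rot: [-0.0, 0.993, -0.116, -0.0]
wrist_force: [-0.5, -0.8, -5.2]
opening: 0.181
grasp_force: 59.3
```

Request:
send_rows:
  dr:
    - [0, 0, 0]
    - [0, 0, 0]
    - [0, 0, 0]
    - [0, 0, 0]
    - [0, 0, 0]
    - [0, 0, 0]
    - [0, 0, 0]
    - [0, 0, 0]
  xyz:
    - [0.1, 0, -0.4]
    - [0.3, 0, -0.8]
    - [0.5, 0, -1.2]
    - [0.7, 0, -1.6]
    - [0.9, 0, -2.0]
    - [1.1, 0, -2.4]
    - [1.1, 0, -2.5]
    - [1.1, 0, -2.5]
  jaw: [0, 0, 0, 0, 0, 0, 0, 0]

```text
time_s: 10.3
eef_pos: [0.5281, -0.0418, 0.1854]
eef_rot: [0.0, 0.993, -0.116, 0.0]
wrist_force: [-0.1, -0.2, -3.4]
opening: 0.178
grasp_force: 59.4
```

```bash
python3 -c "
from h import *
o=ctrl.get_obs();print(o['eef_pos'],o['wrist_force'],o['torque'])
snap('wrist','w4');a=cv2.imread('pics/w4.png'); snap('scene','s4'); crop('s4',230,130,400,250,4,'s4c')
b=cv2.imread('pics/s4c.png'); cv2.imwrite('pics/c4b.png',np.vstack([cv2.resize(a,(480,300)),cv2.resize(b,(425,300),)[:,:].copy() if 0 else cv2.resize(b,(480,300))]))"
```

```text
[ 0.52814969 -0.04184744  0.18544704] [-0.14443403 -0.16492405 -3.41424773] [-0.01035771  0.21689863 -0.04413728]
```

View pics/c4b.png

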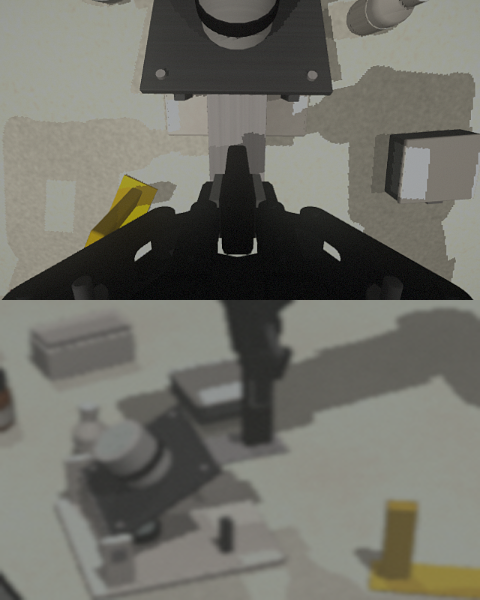

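The flap rests on the blade, roughly 0.6 rad open, and the spatula is still upright. The flap's edge corners are at about (188,124) and (441,127) in full wrist pixels. I'll fit the angle.

```bash
cat >> h.py <<'E'
ys=np.radians(-13.5); X=np.array([np.cos(ys),np.sin(ys),0]); Y=np.array([-np.sin(ys),np.cos(ys),0]); Z=np.array([0,0,1.])
H=np.array([.5651,-.0466,0])+.13*X+.06*Z
def edge(f,th,off=-.003):
    u=-np.cos(th)*X+np.sin(th)*Z; n=-np.sin(th)*X-np.cos(th)*Z
    return proj(f,[H+.13*u-off*n+s*.07*Y for s in(1,-1)]).round(0).tolist()
E
python3 -c "
from h import *
for t in(.5,.55,.6,.65,.7): print(t,edge('w4',t),edge('w4',t,.003))
"
```

```text
0.5 [[191.0, 135.0], [427.0, 136.0]] [[187.0, 131.0], [431.0, 132.0]]
0.55 [[187.0, 130.0], [431.0, 131.0]] [[183.0, 125.0], [435.0, 126.0]]
0.6 [[183.0, 125.0], [435.0, 126.0]] [[178.0, 119.0], [439.0, 120.0]]
0.65 [[178.0, 119.0], [440.0, 120.0]] [[173.0, 112.0], [444.0, 113.0]]
0.7 [[173.0, 111.0], [444.0, 112.0]] [[168.0, 103.0], [449.0, 104.0]]
```

Request:
send_rows:
  dr:
    - [0, 0, 0]
    - [0, 0, 0]
    - [0, 0, 0]
    - [0, 0, 0]
    - [0, 0, 0]
    - [0, 0, 0]
    - [0, 0, 0]
    - [0, 0, 0]
  xyz:
    - [0.2, 0, -0.3]
    - [0.4, 0, -0.6]
    - [0.7, 0, -0.9]
    - [0.9, 0, -1.2]
    - [1.2, 0, -1.5]
    - [1.5, 0, -1.8]
    - [1.7, 0, -2.0]
    - [1.8, 0, -2.1]
  jaw: [0, 0, 0, 0, 0, 0, 0, 0]

```text
time_s: 11.4
eef_pos: [0.5457, -0.046, 0.2065]
eef_rot: [0.0, 0.993, -0.116, 0.0]
wrist_force: [-0.5, 0.1, -2.6]
opening: 0.18
grasp_force: 59.4
```

Request:
send_rows:
  dr:
    - [0, 0, 0]
    - [0, 0, 0]
    - [0, 0, 0]
    - [0, 0, 0]
    - [0, 0, 0]
    - [0, 0, 0]
    - [0, 0, 0]
    - [0, 0, 0]
  xyz:
    - [0.2, 0, -0.1]
    - [0.4, 0, -0.3]
    - [0.6, 0, -0.4]
    - [0.8, 0, -0.6]
    - [1.0, 0, -0.7]
    - [1.1, 0, -0.8]
    - [1.1, 0, -0.8]
    - [1.1, 0, -0.8]
  jaw: [0, 0, 0, 0, 0, 0, 0, 0]

```text
time_s: 12.4
eef_pos: [0.5561, -0.0484, 0.2143]
eef_rot: [0.0, 0.993, -0.116, -0.0]
wrist_force: [0.2, -0.3, -0.8]
opening: 0.177
grasp_force: 59.5
```

```bash
python3 -c "
from h import *
o=ctrl.get_obs();print(o['eef_pos'],o['wrist_force'],o['torque'])
snap('wrist','w5');a=cv2.imread('pics/w5.png'); snap('scene','s5'); crop('s5',230,110,400,240,4,'s5c')
b=cv2.imread('pics/s5c.png'); cv2.imwrite('pics/c5b.png',np.vstack([cv2.resize(a,(480,300)),cv2.resize(b,(392,300)).copy() if 0 else cv2.resize(b,(480,300))]))
for t in(.9,1,1.05,1.1,1.2): print(t,edge('w5',t),edge('w5',t,.003))"
```

```text
[ 0.5560907  -0.04843335  0.21426464] [ 0.18022721 -0.3412824  -0.75339189] [-0.03062722  0.16068676  0.00474846]
0.9 [[183.0, 130.0], [435.0, 131.0]] [[179.0, 122.0], [439.0, 123.0]]
1 [[175.0, 111.0], [443.0, 112.0]] [[171.0, 101.0], [446.0, 102.0]]
1.05 [[171.0, 100.0], [446.0, 101.0]] [[167.0, 89.0], [450.0, 90.0]]
1.1 [[166.0, 88.0], [450.0, 89.0]] [[162.0, 76.0], [454.0, 77.0]]
1.2 [[158.0, 61.0], [458.0, 62.0]] [[154.0, 48.0], [462.0, 49.0]]
```

View pics/c5b.png

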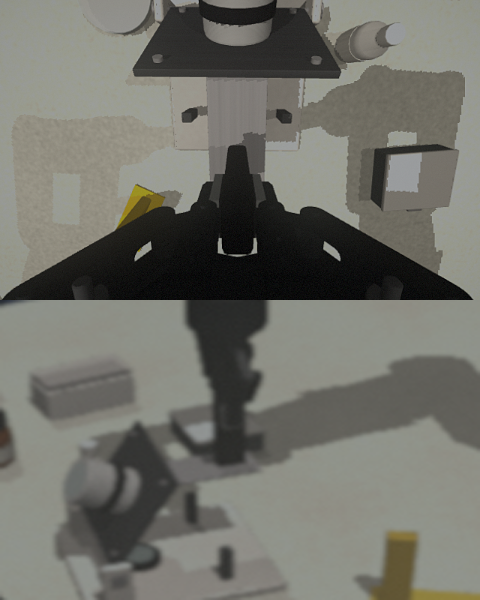

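The underside edge is at (179,101)–(453,104), so the angle is about 1.04 rad. A slow final step of +9.5 mm forward and +5 mm up should bring it to about 1.16–1.17 rad.

Request:
send_rows:
  dr:
    - [0, 0, 0]
    - [0, 0, 0]
    - [0, 0, 0]
    - [0, 0, 0]
    - [0, 0, 0]
    - [0, 0, 0]
    - [0, 0, 0]
    - [0, 0, 0]
  xyz:
    - [0.1, 0, -0.1]
    - [0.25, 0, -0.15]
    - [0.4, 0, -0.2]
    - [0.55, 0, -0.3]
    - [0.7, 0, -0.4]
    - [0.8, 0, -0.45]
    - [0.9, 0, -0.5]
    - [0.95, 0, -0.5]
  jaw: [0, 0, 0, 0, 0, 0, 0, 0]

```text
time_s: 13.5
eef_pos: [0.5655, -0.0506, 0.2194]
eef_rot: [-0.0, 0.993, -0.116, 0.0]
wrist_force: [-1.0, -0.8, -1.4]
opening: 0.185
grasp_force: 59.6
```

Request:
send_rows:
  dr:
    - [0, 0, 0]
    - [0, 0, 0]
    - [0, 0, 0]
    - [0, 0, 0]
    - [0, 0, 0]
    - [0, 0, 0]
    - [0, 0, 0]
    - [0, 0, 0]
  xyz:
    - [0, 0, 0]
    - [0, 0, 0]
    - [0, 0, 0]
    - [0, 0, 0]
    - [0, 0, 0]
    - [0, 0, 0]
    - [0, 0, 0]
    - [0, 0, 0]
  jaw: [0, 0, 0, 0, 0, 0, 0, 0]

```text
time_s: 14.5
eef_pos: [0.5654, -0.0506, 0.2193]
eef_rot: [0.0, 0.993, -0.116, -0.0]
wrist_force: [0.0, -0.5, -2.2]
opening: 0.182
grasp_force: 59.6
```

```bash
python3 -c "
from h import *
o=ctrl.get_obs();print(o['eef_pos'],o['wrist_force'],o['torque'])
snap('wrist','w6');a=cv2.imread('pics/w6.png'); snap('scene','s6'); crop('s6',230,110,400,240,4,'s6c')
b=cv2.imread('pics/s6c.png'); cv2.imwrite('pics/c6b.png',np.vstack([cv2.resize(a,(480,300)),cv2.resize(b,(480,300))]))
for t in(1.05,1.1,1.15,1.2,1.25): print(t,edge('w6',t),edge('w6',t,.003))"
```

```text
[ 0.56537042 -0.05063436  0.21927762] [ 0.01178245 -0.50630139 -2.19184367] [-0.00987434  0.06465685  0.02531963]
1.05 [[177.0, 119.0], [441.0, 120.0]] [[173.0, 109.0], [444.0, 110.0]]
1.1 [[173.0, 108.0], [444.0, 109.0]] [[170.0, 97.0], [448.0, 98.0]]
1.15 [[169.0, 96.0], [448.0, 97.0]] [[166.0, 85.0], [451.0, 86.0]]
1.2 [[165.0, 84.0], [451.0, 85.0]] [[162.0, 71.0], [455.0, 72.0]]
1.25 [[162.0, 70.0], [455.0, 71.0]] [[158.0, 56.0], [458.0, 58.0]]
```

View pics/c6b.png

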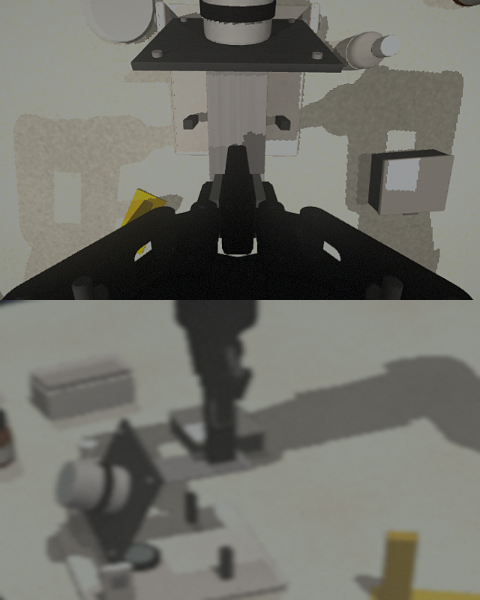

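The flap's underside edge is at (176,93)–(455,96), so the angle is about 1.16 rad. The flap is at rest on the blade, short of its balance point, with the robot clear of it. I'm handing in.

```bash
python3 -c "
from bench import ctrl
print(ctrl.hand_in())"
```

```text
the job is handed in; nothing more can be done
None
```

I handed the job in with the spatula still gripped and the flap at rest on its blade at about 1.16 rad (estimated from the wrist camera), short of the 1.26 rad balance point; the verdict was not shown.

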